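# Wedge the rocking nail lamp steady

### The arm

A 7-joint arm with a two-finger parallel gripper is mounted at the origin on the work surface. World frame = base frame: x ahead of the robot, y to its left, z up, the work surface at z = 0. Lengths are in m, angles in rad, forces in N, time in s.
With the tool pointing down it reaches from about 0.4 to 0.9 m from the base axis. Payload 5.5 kg.
Tool frame: the origin (TCP) lies at the very end of the fingers, on their centre line; the grasp point (between the pads) lies 19 mm behind it; z points along the fingers, y is the line along which they close (so a half turn about z gives the same grasp; the last joint's range is limited). The gripper opens to 85 mm and grips with 20 to 120 N. Pads are 22 mm wide; open, the fingers measure 114 mm over their backs; the gripper's body (76 mm by 85 mm) begins 54 mm behind the grasp point. The pads swing forward as they close: fully open they stand 13 mm farther back than shut.
Start: joints at [-0.844, 0.501, -0.427, 1.55, 0.221, 1.138, -0.21], TCP at [0.291, 0.581, 0.231] pointing down, gripper open.
Joint ranges: [-2.88, 2.88], [-0.31, 2.03], [-1.54, 1.56], [0.2, 2.42], [-1.41, 4.55], [0.19, 2.02], [-2.57, 2.57]. Speed limits (rad/s): [2.57, 2.57, 3.14, 3.14, 3.14, 3.14, 3.14].

### API

Orientations are given as a unit quaternion [w, x, y, z].
In Python, from rig import manip, get_image, camera_info, ticket gives the robot as it stands.
- The arm moves only by the tool servo_tool, never from a script. Its argument "motion" is a list of rows, each a list of 5 numbers: the shift along the tool's x, y, z as a fraction of full scale, then the turn about the tool's z as a fraction of full scale, then the closure, from -1 (fully open) to 1 (shut). In form: [[dx, dy, dz, roll, gripper], ...]. A call has 1 to 5 rows; each row shifts and turns the commanded pose from where the row before left it, along the tool's axes as they then stand; what a row does not reach is not made up. Full scale, the value 1, is 20 cm for a shift and 180 degrees for a turn. A row lasts 1/8 s, in which the tool goes at most 62.5 mm and 10.7 degrees, less where a joint would pass 70% of its speed; a pose out of reach is approached as far as the arm can. A call with a number of a shift or a turn outside -1 to 1 is refused whole. A call with a gripper value outside its range is refused whole. The fingers move at their own pace and stop on an object; "squeeze" is the grip in N (left out, the last holds). Time passes only in rows, so rows that do not move let the fingers close. It gives the time, the measured TCP pose, the force, the opening and the grip force at its end, in the units of the state.
- manip.observe(): the state, without advancing time (a new reading comes with each control period).
- get_image(name): name is "scene" or "side" or "wrist"; returns the picture (400x640x3 uint8, blue, green, red); there is no depth.
- camera_info(name): a dict with "K" (3x3 intrinsics, pixels), "rvec" (rotation vector, rad) and "tvec" (3), from world to camera coordinates, as OpenCV has them. Camera axes: x right, y down, z forward; pixel columns grow to the right and rows downward; lengths in m; the calibration is good to about 2 mm. A picture is of the moment at which its call begins: read the wrist's pose just before it. camera_info takes no time and is no camera call; for the wrist camera it gives the pose at the moment of the call.
- ticket.finish_job(): hands the job in; it is judged then, once.
The state is a dict: "time": time; "joints": joint angles; "joint_velocities": joint speeds; "tau": joint torques, N m; "position": TCP position; "tool_rot": TCP orientation; "force": force on the tool from outside, world axes, zero at the start; "torque": the same for the moment, N m; "width": finger opening in m; "grasp_force": force on a finger pad.
Only numpy, scipy, OpenCV 4.12 (cv2) and the standard library are available. Lean on these libraries where they do the work, as an engineer would, in place of code of your own. Each camera call takes 0.05 s, during which the arm holds its last target. There are 200 camera calls.

### The job

The purple nail lamp rocks because the feet under one long side are missing: press down on the white mark on that side to feel it rock, and let it come back level. Then push the thick pink wedge along the table with your fingertips, thin end first, under that side until it is snug, and press firmly (about 10 N) on the mark again to prove that the lamp no longer rocks. Do not lift the wedge, leave the thin yellow wedge and everything else where they are, and finish with the hand clear.

Things in the scene. Friction and masses are not known exactly. Their poses are not given: they have to be found in the camera images.
- runner: Black rubber bar under the nail lamp, fixed to the table, 150 x 16 x 12 mm, on which the lamp rocks; origin under its centre, on the table. Its x axis runs along the bar (level), +y points to the lamp's loose side, where the feet are missing, z is up. The lamp (purple, bevelled, 170 mm along x, 220 mm along y from -120 to +100 mm, 82 mm tall, 1 to 1.4 kg) rests level on this bar and on feet at its -y side. The lamp cannot slide.
- lamp (a joint): Rocking angle of the lamp about the runner's x axis, rad: 0 = level (where it rests by its own weight), grows as its loose +y side goes down, 0.12 = that side touching the table. Without a wedge a press of 3 to 4 N on the white mark tips it; let go, it comes back level.
- press_mark (a point): Centre of the white round mark (24 mm across) on the lamp's flat top, 65 mm from the runner towards the loose side, 82 mm above the table when level. It sinks 8 mm when the lamp rocks.
- lip (a point): Middle of the lower edge of the lamp's loose side (parallel to the runner, 170 mm long, 100 mm from it). 12 mm of open gap between it and the table when the lamp is level.
- wedge_thick: The pink rubber wedge, 45 mm wide (own x), 90 mm long (own y), about 60 g, lying on the table beside the loose side. Its height falls from 20 mm at the upright back face (own y = +45 mm) to 3 mm at the thin end (own y = -45 mm), which points roughly at the lamp. Origin under its centre, on the table. It is snug when about 48 mm of it are under the lip; then it jams and the push is felt to rise above 3 N (sliding alone takes under 1 N).
- wedge_thick_tip (a point): Middle of the pink wedge's thin end, on the table.
- wedge_thick_back (a point): Middle of the pink wedge's upright back face (45 mm wide, 20 mm tall), 10 mm above the table: the face to push.
- wedge_thin: The yellow plastic wedge, same outline but only 7 mm high at its back: too thin for the gap. To be left alone. Origin under its centre. It lies beside the pink one, on either side of it, some 35 mm or more between them.
- spray_bottle: white spray bottle with a pink band, 48 mm across, 180 mm tall; bystander; origin under its centre
- buffer_block: green and white nail buffer block, 28 x 90 x 28 mm tall; bystander; origin under its centre
- gel_jar: small gel jar with a black lid, 44 mm across, 35 mm tall; bystander; origin under its centre
- polish_red: red nail polish bottle, 30 mm across, 70 mm tall; bystander; origin under its centre
- polish_teal: teal nail polish bottle, 30 mm across, 70 mm tall; bystander; origin under its centre
- nail_file: grey nail file lying flat, 30 x 180 x 6 mm tall; bystander; origin under its centre
Not all that is in view belongs to the job. Of the things like the wedge_thick, leave any that is blue; of the rest the smaller one is meant.

How it is judged:
On the way, in this order (a step that is already met when the one before it is completed fails the run):
1. a finger presses the lamp's loose side down and it rocks (by at least 0.04 rad) (value of joint lamp above 0.04 rad and contact force between the fingers and lamp above 1 N), for 0.1 s.
2. the pink wedge is at least 35 mm under the loose side and the lamp is level, with no finger on it (x of wedge_thick_tip in the frame of runner between -0.085 and 0.085 m and y of wedge_thick_tip in the frame of runner below 0.065 m and value of joint lamp below 0.02 rad and contact force between the fingers and lamp below 0.5 N), for 0.1 s.
3. a finger presses the lamp (over 4 N), its weight comes on the wedge (over 2 N) and it does not rock (under 0.03 rad) (x of wedge_thick_tip in the frame of runner between -0.085 and 0.085 m and y of wedge_thick_tip in the frame of runner below 0.065 m and value of joint lamp below 0.03 rad and contact force between the fingers and lamp above 4 N and contact force between wedge_thick and lamp above 2 N), for 0.2 s.
At the end, for the whole second after the job is handed in: The thin end of the pink wedge is at least 35 mm inside the edge of the lamp's loose side, the wedge lies flat and still on the table, and the lamp stands level (within 0.02 rad) (x of wedge_thick_tip in the frame of runner between -0.085 and 0.085 m and y of wedge_thick_tip in the frame of runner below 0.065 m and value of joint lamp below 0.02 rad and linear speed of wedge_thick below 0.01 m/s and height (world z) of wedge_thick below 0.006 m); the robot touches nothing.
It fails at once if the pink wedge is lifted off the table (over 12 mm) or tipped (over 0.3 rad) (height (world z) of wedge_thick above 0.012 m or angle between wedge_thick's own z axis and vertical above 0.3 rad).
It fails at once if the yellow wedge is moved over 25 mm (distance of wedge_thin from where it was at the start of the episode above 0.025 m).
It fails at once if a bystander is moved over 25 mm or tipped over (distance of any of spray_bottle, buffer_block, gel_jar, polish_red, polish_teal, nail_file from where it was at the start of the episode above 0.025 m or angle between any of spray_bottle, buffer_block, gel_jar, polish_red, polish_teal, nail_file's own z axis and vertical above 0.5 rad).
It also fails if it takes over 54 s, if anything falls off the work surface, if the arm or the gripper's body presses on something with over 40 N, if the wrist force passes 120 N, or if a joint passes its speed limit or range.

## Working session

There is one attempt and no reset: what is moved stays moved. The work goes in short steps, Python scripts to look and compute and a tool call to move; the robot and the scene stay as the last step left them, time stands still between calls to the robot, and variables do not carry over. Pictures are saved under pics/ and viewed, at most 10 in all, crops included, and the job is handed in when it is done.

Besides the shell and the picture viewer there is one more tool, called as a command line: name --pt "numbers of a row" for each row, then --argument value for the rest. servo_tool: Moves the arm, as the interface text tells. Its arguments: {"type":"object","properties":{"motion":{"type":"array"},"squeeze":{"type":"number"}},"required":["motion"]}

```bash
mkdir -p pics; cat > h.py <<'E'
import numpy as np, cv2
from rig import manip, get_image, camera_info, ticket
def ray(ci,px):
    K=np.array(ci["K"]);R=cv2.Rodrigues(np.array(ci["rvec"],float))[0];t=np.array(ci["tvec"],float).ravel()
    d=R.T@np.linalg.inv(K)@np.array([px[0],px[1],1.]);return -R.T@t,d
def onz(ci,px,z):
    c,d=ray(ci,px);return c+d*(z-c[2])/d[2]
def proj(ci,P):
    return cv2.projectPoints(np.array(P,float).reshape(-1,3),np.array(ci["rvec"],float),np.array(ci["tvec"],float),np.array(ci["K"],float),None)[0].reshape(-1,2)
E
python3 - <<'E'
from h import *
a=get_image("scene");b=get_image("side")
cv2.imwrite("pics/scene.png",a);cv2.imwrite("pics/side.png",b)
print(manip.observe())
for n in("scene","side"):
    ci=camera_info(n);print(n,ray(ci,(320,200)))
E
```

```text
{'time': 0.1, 'joints': array([-0.84383789,  0.50176326, -0.42683544,  1.55136007,  0.22080322,
        1.13828605, -0.21031475]), 'joint_velocities': array([-0.00158853, -0.00132401, -0.00023232, -0.00262531,  0.00063791,
       -0.00058211,  0.00033315]), 'tau': array([-1.14258376e-02, -5.70810199e+01, -5.83956107e+00, -2.81747121e+01,
        1.02589335e-02,  5.54235405e-03,  2.98928498e-06]), 'position': array([0.2904906 , 0.58077353, 0.23035369]), 'tool_rot': array([-2.38434440e-04,  2.29776421e-01,  9.73243044e-01, -8.46955703e-04]), 'force': array([ 0.03095713, -0.95121884,  0.24757785]), 'torque': array([-0.00072863, -0.06093209,  0.0041331 ]), 'grasp_force': 0.0, 'width': 0.08570519169728497}
scene (array([1.15525218, 0.91428656, 0.76278877]), array([-0.47553451, -0.69567546, -0.53852995]))
side (array([ 0.3615314 , -0.63084723,  0.67863796]), array([ 0.23149722,  0.71143936, -0.66360633]))
```

View pics/scene.png

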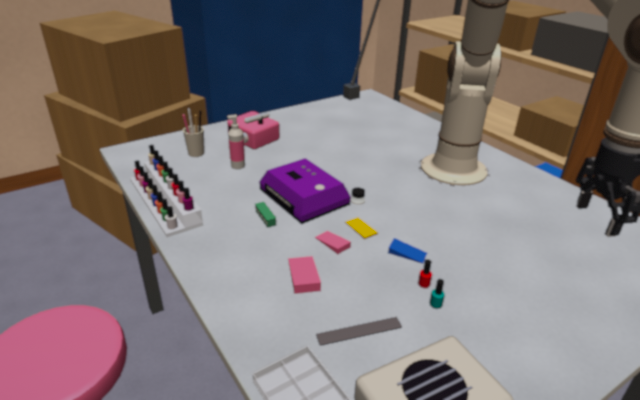

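View pics/side.png

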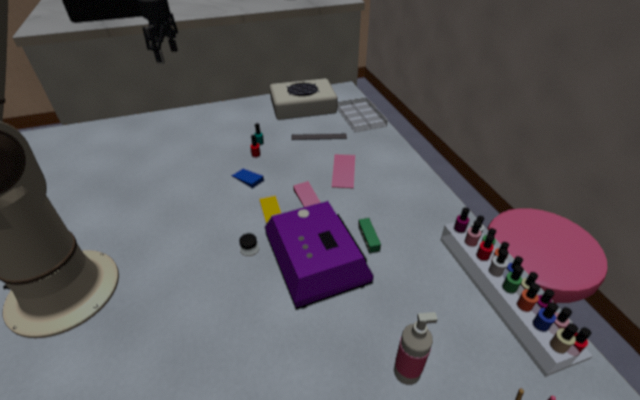

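Wedge candidates in the scene view are the small pink (333,242), the larger pink (304,273), the blue (407,250) and the yellow (362,228). I take the smaller pink one at (333,242), with the lamp's white mark at (320,187) scene and (303,213) side. Next: measure, and make one close crop.

```bash
cat > m.py <<'E'
from h import *
def blob(img,lo,hi,win):
    x0,y0,x1,y1=win;hsv=cv2.cvtColor(img,cv2.COLOR_BGR2HSV);m=cv2.inRange(hsv,np.array(lo),np.array(hi))
    w=np.zeros_like(m);w[y0:y1,x0:x1]=m[y0:y1,x0:x1]
    c=max(cv2.findContours(w,0,2)[0],key=cv2.contourArea);return c
def cen(c): M=cv2.moments(c);return np.array([M['m10'],M['m01']])/M['m00']
E
python3 - <<'E'
from m import *
S=cv2.imread("pics/scene.png");D=cv2.imread("pics/side.png");cs=camera_info("scene");cd=camera_info("side")
def show(n,ci,c,z):
    q=cv2.approxPolyDP(c,2.5,True).reshape(-1,2)
    print(n,cv2.contourArea(c),"cen",cen(c).round(1),onz(ci,cen(c),z).round(3)[:2],[(tuple(map(int,p)),onz(ci,p,z).round(3)[:2].tolist()) for p in q])
for n,lo,hi,ws,wd,z in[("pink",(160,60,80),(179,255,255),(310,225,356,256),(288,175,325,212),.01),
 ("big",(160,60,80),(179,255,255),(280,250,325,295),(328,150,360,190),.01),
 ("yel",(18,120,80),(35,255,255),(340,210,380,240),(250,190,290,225),.004),
 ("mark",(0,0,140),(179,90,255),(308,180,330,194),(294,206,312,220),.082),
 ("lamp",(125,80,20),(155,255,255),(240,140,370,230),(250,190,390,310),.082)]:
    for im,ci,w,t in((S,cs,ws,"S"),(D,cd,wd,"D")):
        try: show(n+t,ci,blob(im,lo,hi,w),z)
        except Exception as e: print(n,t,e)
A=cv2.resize(S[150:300,240:440],(800,600),interpolation=2);cv2.imwrite("pics/cropS.png",A)
A=cv2.resize(D[150:310,230:390],(600,600),interpolation=2);cv2.imwrite("pics/cropD.png",A)
E
```

```text
pinkS 390.0 cen [333.7 241.5] [0.569 0.124] [((316, 236), [0.595, 0.081]), ((337, 253), [0.589, 0.167]), ((349, 247), [0.55, 0.163]), ((349, 241), [0.535, 0.143]), ((328, 231), [0.556, 0.079])]
pinkD 349.0 cen [305.6 193.5] [0.567 0.123] [((294, 186), [0.546, 0.163]), ((303, 205), [0.547, 0.082]), ((319, 201), [0.591, 0.083]), ((308, 182), [0.587, 0.168])]
bigS 885.0 cen [304.2 274.4] [0.7   0.191] [((311, 256), [0.65, 0.143]), ((288, 259), [0.704, 0.123]), ((295, 292), [0.748, 0.23]), ((320, 289), [0.696, 0.251])]
bigD 650.0 cen [343.3 171. ] [0.697 0.182] [((336, 154), [0.706, 0.268]), ((332, 186), [0.644, 0.13]), ((352, 187), [0.694, 0.108]), ((354, 155), [0.756, 0.246])]
yelS 277.5 cen [361.3 227.6] [0.467 0.107] [((346, 222), [0.486, 0.064]), ((363, 237), [0.489, 0.143]), ((376, 233), [0.448, 0.147]), ((358, 218), [0.447, 0.066])]
yelD 305.0 cen [269.4 206.8] [0.465 0.11 ] [((275, 196), [0.489, 0.147]), ((260, 199), [0.448, 0.148]), ((267, 222), [0.447, 0.057]), ((272, 214), [0.465, 0.081]), ((280, 212), [0.486, 0.082])]
markS 35.5 cen [319.2 186.7] [ 0.518 -0.023] [((315, 186), [0.526, -0.032]), ((316, 189), [0.533, -0.017]), ((324, 187), [0.508, -0.015]), ((321, 184), [0.506, -0.032])]
markD 24.5 cen [303.1 213. ] [ 0.52 -0.02] [((299, 213), [0.511, -0.018]), ((307, 213), [0.528, -0.023])]
lampS 3170.0 cen [306.2 188.4] [ 0.554 -0.034] [((260, 181), [0.642, -0.134]), ((263, 190), [0.658, -0.088]), ((268, 185), [0.634, -0.104]), ((293, 207), [0.631, 0.026]), ((294, 216), [0.65, 0.063]), ((301, 221), [0.647, 0.09]), ((349, 201), [0.492, 0.079]), ((341, 182), [0.453, -0.012]), ((306, 159), [0.463, -0.179]), ((270, 169), [0.586, -0.181])]
lampD 7057.5 cen [316.1 253.3] [ 0.511 -0.142] [((327, 201), [0.584, 0.0]), ((272, 216), [0.452, -0.007]), ((265, 227), [0.43, -0.036]), ((296, 307), [0.439, -0.248]), ((372, 279), [0.591, -0.236]), ((365, 259), [0.598, -0.187])]
```

View pics/cropS.png

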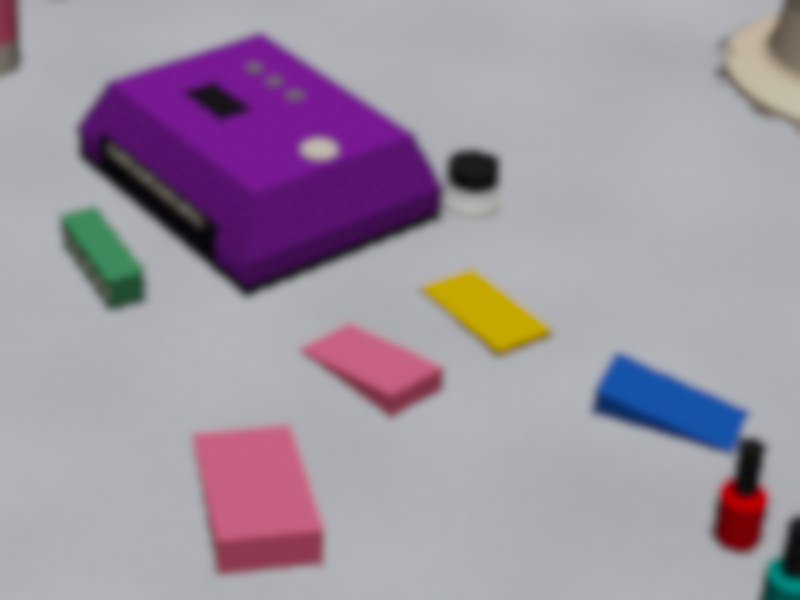

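The crop confirms the small pink wedge: its thin end (crop 325,338) faces the lamp, and its thick back is at crop (415,390). The lamp's lower lip runs from crop (248,290) to (438,215).

```bash
python3 - <<'E'
from h import *
cs=camera_info("scene");cd=camera_info("side")
a=onz(cs,(302,222.5),.012);b=onz(cs,(349.5,203.5),.012);print("lip",a,b,np.linalg.norm(a-b))
u=(a-b)/np.linalg.norm(a-b);print("yaw",np.degrees(np.arctan2(u[1],u[0])))
m=(onz(cs,(319.5,187.2),.082)+onz(cs and cd,(303.3,213.5),.082))/2;print("mark",m)
n=np.array([-u[1],u[0],0]);print("n",n,"lipmid by mark",m+.035*n,"mid",(a+b)/2)
# wedge: crop points, scene
P=lambda x,y:(240+x/4,150+y/4)
for q,z in(((302,350),.003),((350,325),.003),((442,370),.02),((391,397),.02),((391,413),0),((441,388),0)):print(q,onz(cs,P(*q),z).round(4))
# side dims
S=cv2.imread("pics/side.png");
from scipy.spatial.transform import Rotation as Ro
o=manip.observe();w,x,y,z=o["tool_rot"];print(Ro.from_quat([x,y,z,w]).as_matrix().round(3))
E
```

```text
lip [0.59570581 0.01269195 0.012     ] [0.43050894 0.00425188 0.012     ] 0.1654123398615629
yaw 2.9247544874462466
mark [ 0.51963259 -0.0211398   0.082     ]
n [-0.05102443  0.99869741  0.        ] lipmid by mark [0.51784673 0.01381461 0.082     ] mid [0.51310738 0.00847192 0.012     ]
(302, 350) [0.5946 0.0779 0.003 ]
(350, 325) [0.5526 0.0717 0.003 ]
(442, 370) [0.5437 0.1606 0.02  ]
(391, 397) [0.5867 0.1658 0.02  ]
(391, 413) [0.5807 0.1587 0.    ]
(441, 388) [0.539 0.155 0.   ]
[[-0.894  0.447 -0.001]
 [ 0.447  0.894 -0.002]
 [ 0.    -0.002 -1.   ]]
```

servo_tool --pt "0 0 0 0.058 1" --pt "0 0 0 0.058 1" --pt "0 0 0 0.058 1" --pt "0 0 0 0.058 1" --pt "0 0 0 0.058 1" --squeeze 20

```text
time: 0.72
position: [0.2905, 0.5809, 0.2307]
tool_rot: [0.0, 0.637, 0.771, -0.001]
force: [-0.1, -0.3, 0.7]
width: 0.0002
grasp_force: 0.0
```

servo_tool --pt "0 0 0 0.041 1" --pt "-0.25 0.1 0 0 1" --pt "-0.25 0.1 0 0 1" --pt "-0.25 0.1 0 0 1" --pt "-0.25 0.1 0 0 1"

```text
time: 1.35
position: [0.3844, 0.3853, 0.2309]
tool_rot: [0.0, 0.683, 0.73, -0.0]
force: [1.0, -0.1, -0.5]
width: -0.0001
grasp_force: 0.0
```

servo_tool --pt "-0.25 0.1 0 0 1" --pt "-0.25 0.1 0 0 1" --pt "-0.25 0.1 0 0 1" --pt "-0.25 0.1 0 0 1" --pt "-0.25 0.1 0 0 1"

```text
time: 1.98
position: [0.5008, 0.1428, 0.2311]
tool_rot: [-0.0, 0.683, 0.731, -0.0]
force: [0.4, 1.2, 0.3]
width: -0.0001
grasp_force: 0.0
```

```bash
python3 - <<'E'
from h import *
ci=camera_info("wrist");a=get_image("wrist");cv2.imwrite("pics/w1.png",a);print(ray(ci,(320,200)))
E
```

```text
(array([0.49547584, 0.20895246, 0.37460582]), array([ 0.02253583, -0.26528492, -0.96391939]))
```

View pics/w1.png

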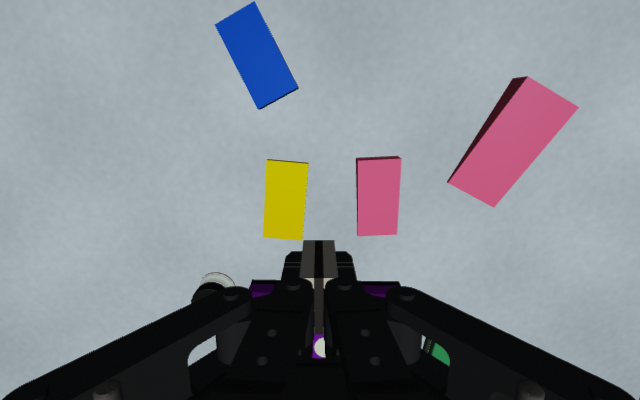

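The wrist view shows the pink wedge with its back edge at (357–401,157) and thin end at (358–397,235). The yellow wedge is to its left.

```bash
python3 - <<'E'
from h import *
ci=camera_info("wrist")
for p,z in(((358,236.5),.003),((397.5,234.5),.003),((356.5,158.5),.02),((401.5,156.5),.02),((265,236),.003),((302,240),.003),((267,159),.007),((308.5,162),.007),((322,346),.082)):print(p,onz(ci,p,z).round(4))
E
```

```text
(358, 236.5) [0.554  0.0556 0.003 ]
(397.5, 234.5) [0.5991 0.0606 0.003 ]
(356.5, 158.5) [0.5422 0.1479 0.02  ]
(401.5, 156.5) [0.5883 0.1527 0.02  ]
(265, 236) [0.4471 0.05   0.003 ]
(302, 240) [0.4898 0.0475 0.003 ]
(267, 159) [0.4483 0.1398 0.007 ]
(308.5, 162) [0.4928 0.1392 0.007 ]
(322, 346) [ 0.5169 -0.0321  0.082 ]
```

servo_tool --pt "-0.27 0.05 0 0 1" --pt "-0.27 0.05 0 0 1" --pt "-0.27 0 0.2 0 1" --pt "0 0 0.25 0 1" --pt "0 0 0 0 1"

```text
time: 2.65
position: [0.5273, -0.0124, 0.1405]
tool_rot: [-0.003, 0.683, 0.73, -0.003]
force: [-0.2, 0.6, 1.1]
width: 0.0002
grasp_force: 0.0
```

servo_tool --pt "-0.04 -0.04 0.15 0 1" --pt "0 0 0.06 0 1" --pt "0 0 0 0 1"

```text
time: 3.02
position: [0.524, -0.0195, 0.1026]
tool_rot: [-0.0, 0.682, 0.731, 0.0]
force: [-0.3, 1.1, 0.8]
width: -0.0001
grasp_force: 0.0
```

servo_tool --pt "0 -0.02 0.05 0 1" --pt "0 0 0.03 0 1" --pt "0 0 0.015 0 1" --pt "0 0 0.015 0 1" --pt "0 0 0 0 1"

```text
time: 3.65
position: [0.5197, -0.019, 0.0807]
tool_rot: [-0.001, 0.683, 0.731, 0.001]
force: [-3.1, 4.3, 7.5]
width: -0.0
grasp_force: 4.1
```

servo_tool --pt "0 0 0.012 0 1" --pt "0 0 0.012 0 1" --pt "0 0 0 0 1" --pt "0 0 0 0 1"

```text
time: 4.15
position: [0.5195, -0.0148, 0.077]
tool_rot: [-0.002, 0.681, 0.732, 0.002]
force: [-7.4, 13.3, 19.0]
width: 0.0002
grasp_force: 9.8
```

servo_tool --pt "0.02 0 0.008 0 1" --pt "0.01 0 0 0 1" --pt "0 0 0 0 1"

```text
time: 4.53
position: [0.5193, -0.0118, 0.0746]
tool_rot: [-0.001, 0.682, 0.731, 0.001]
force: [-3.5, 6.9, 10.4]
width: -0.0001
grasp_force: 5.2
```

```bash
python3 - <<'E'
from m import *
a=get_image("side");b=cv2.imread("pics/side.png");s=get_image("scene");s0=cv2.imread("pics/scene.png")
for n,x,y,w in(("D",b,a,(250,190,390,310)),("S",s0,s,(240,140,370,230))):
  for i in(x,y):
    c=blob(i,(125,80,20),(155,255,255),w).reshape(-1,2);print(n,c.min(0),c.max(0),c[c[:,0].argmin()],c[c[:,1].argmin()],c[c[:,1].argmax()])
cv2.imwrite("pics/press.png",np.vstack([cv2.resize(s0[140:240,240:380],(700,300)),cv2.resize(s[140:240,240:380],(700,300))]))
E
```

```text
D [265 201] [372 307] [265 227] [326 201] [296 307]
D [266 202] [372 302] [266 228] [324 202] [296 302]
S [260 159] [349 221] [260 181] [302 159] [301 221]
S [261 157] [350 225] [261 178] [304 157] [302 225]
```

View pics/press.png

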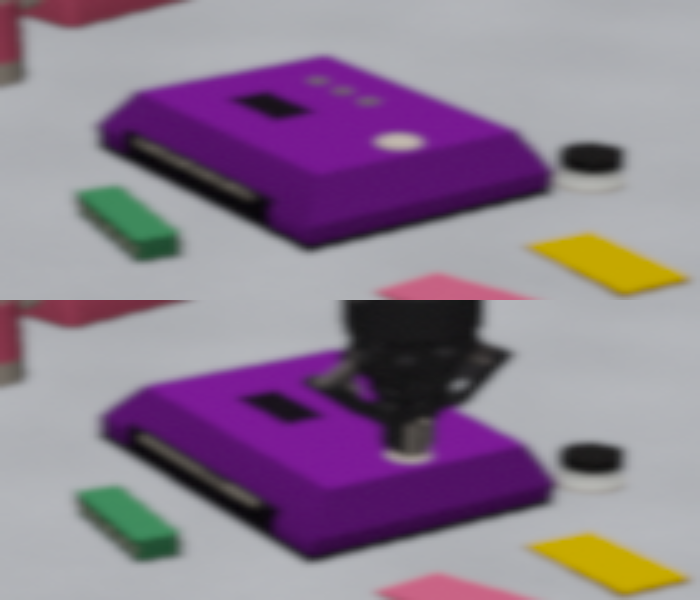

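The lamp rocks: in the press view its front corner drops about 4 px and the back rises. Now lift and go behind the pink wedge.

servo_tool --pt "0 0 -0.15 0 1" --pt "0 0 -0.25 0 0.5" --pt "0.25 0.06 -0.1 0 0.5" --pt "0.3 0.1 0 0 0.5" --pt "0.3 0.1 0 0 0.5"

```text
time: 5.25
position: [0.5604, 0.1583, 0.1747]
tool_rot: [0.001, 0.683, 0.73, 0.001]
force: [1.0, -0.7, 0.1]
width: 0.0214
grasp_force: 0.0
```

servo_tool --pt "0.3 0.05 0 0 0.5" --pt "0 0 0 0 0.5" --pt "0 0 0 0 0.5" --pt "0 0 0 0 0.5"

```text
time: 5.75
position: [0.5656, 0.2151, 0.1736]
tool_rot: [0.0, 0.684, 0.729, -0.0]
force: [-0.2, -0.1, -0.4]
width: 0.0212
grasp_force: 0.0
```

```bash
python3 - <<'E'
from m import *
ci=camera_info("wrist");a=get_image("wrist");cv2.imwrite("pics/w2.png",a);print(manip.observe()["position"])
hsv=cv2.cvtColor(a,cv2.COLOR_BGR2HSV);m=cv2.inRange(hsv,np.array((160,60,120)),np.array((179,255,255)))
for c in cv2.findContours(m,0,2)[0]:
    if cv2.contourArea(c)>800:
        q=cv2.boxPoints(cv2.minAreaRect(c));print(cv2.contourArea(c),[(p.round(),onz(ci,p,.012).round(4)[:2]) for p in q])
cs=camera_info("scene");s=get_image("scene");lamp=blob(s,(125,80,20),(155,255,255),(240,140,370,230)).reshape(-1,2);print(lamp.max(0))
E
```

```text
[0.56564184 0.21509288 0.17369479]
3070.5 [(array([291., 242.], dtype=float32), array([0.5426, 0.1539])), (array([335., 241.], dtype=float32), array([0.5846, 0.1583])), (array([338., 316.], dtype=float32), array([0.5936, 0.0774])), (array([294., 317.], dtype=float32), array([0.5488, 0.0727]))]
8070.5 [(array([391., 262.], dtype=float32), array([0.6401, 0.1402])), (array([477., 148.], dtype=float32), array([0.7021, 0.2535])), (array([531., 188.], dtype=float32), array([0.7573, 0.2206])), (array([445., 302.], dtype=float32), array([0.6986, 0.1   ]))]
[350 221]
```

View pics/w2.png

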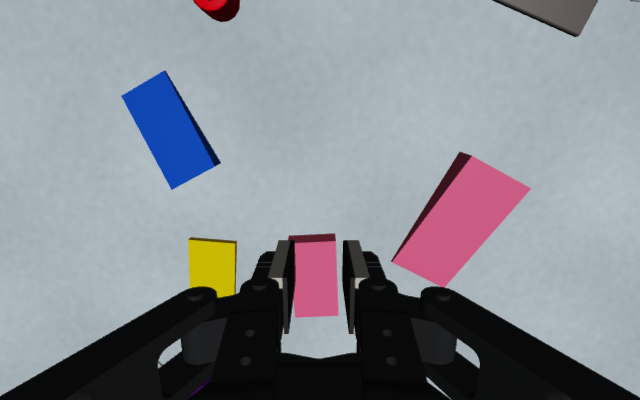

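The wrist view shows the pink wedge's back edge at (291–335,241), i.e. world (0.563,0.157), ahead of and between the fingers. I will centre on it, then descend behind it.

servo_tool --pt "0 -0.03 0.25 -0.008 0.5" --pt "0 0 0.25 0 0.5" --pt "0 0 0.2 0 0.5" --pt "0 0 0.08 0 0.5" --pt "0 0 0 0 0.5"

```text
time: 6.48
position: [0.559, 0.2161, 0.0172]
tool_rot: [-0.0, 0.674, 0.739, -0.001]
force: [0.0, 0.4, 0.4]
width: 0.0213
grasp_force: 0.0
```

servo_tool --pt "0 0 0.045 0 0.5" --pt "-0.07 0 0 0 0.5" --pt "-0.07 0 0 0 0.5" --pt "-0.03 0 0 0 0.5" --pt "0 0 0 0 0.5"

```text
time: 7.1
position: [0.5629, 0.1819, 0.009]
tool_rot: [0.0, 0.674, 0.738, 0.0]
force: [-0.2, 0.4, -0.1]
width: 0.0215
grasp_force: 0.0
```

servo_tool --pt "-0.06 -0.005 0 0 0.5" --pt "-0.06 -0.005 0 0.004 0.5" --pt "-0.06 -0.005 0 0.006 0.5" --pt "-0.06 -0.007 0 0.006 0.5" --pt "0 0 0 0 0.5"

```text
time: 7.72
position: [0.5619, 0.1327, 0.0086]
tool_rot: [0.0, 0.693, 0.721, -0.001]
force: [0.1, -0.4, 0.1]
width: 0.0216
grasp_force: 0.0
```

```bash
cat > w.py <<'E'
from m import *
import sys
for n,w in(("scene",(300,195,362,262)),("side",(280,165,335,215))):
    ci=camera_info(n);a=get_image(n);cv2.imwrite(f"pics/{sys.argv[1]}_{n}.png",a)
    c=blob(a,(160,60,80),(179,255,255),w);q=cv2.approxPolyDP(c,2,True).reshape(-1,2);print(n,[(tuple(map(int,p)),onz(ci,p,.006).round(3)[:2].tolist()) for p in q])
l=blob(cv2.imread(f"pics/{sys.argv[1]}_scene.png"),(125,80,20),(155,255,255),(240,140,370,230)).reshape(-1,2);print(l.min(0),l.max(0))
E
python3 w.py p1
```

```text
scene [((310, 228), [0.586, 0.038]), ((328, 244), [0.585, 0.121]), ((331, 243), [0.576, 0.122]), ((329, 235), [0.561, 0.091]), ((319, 223), [0.553, 0.032])]
side [((311, 190), [0.586, 0.137]), ((297, 193), [0.547, 0.137]), ((301, 206), [0.543, 0.084]), ((316, 202), [0.584, 0.086])]
[260 159] [327 221]
```

servo_tool --pt "-0.06 -0.01 0 0 0.5" --pt "-0.06 -0.01 0 0 0.5" --pt "-0.06 -0.01 0 0 0.5" --pt "-0.05 -0.008 0 0 0.5" --pt "0 0 0 0 0.5"

```text
time: 8.45
position: [0.5562, 0.0868, 0.0086]
tool_rot: [0.0, 0.693, 0.721, -0.0]
force: [-0.3, 0.3, 0.0]
width: 0.0216
grasp_force: 0.0
```

```bash
python3 w.py p2
```

```text
scene [((306, 222), [0.581, 0.009]), ((320, 234), [0.579, 0.075]), ((323, 233), [0.569, 0.075]), ((321, 225), [0.554, 0.042]), ((315, 220), [0.555, 0.014])]
side [((334, 165), [0.684, 0.223]), ((332, 186), [0.645, 0.134])]
[260 159] [319 221]
```

servo_tool --pt "-0.03 0 0 0 0.5" --pt "-0.025 0 0 0 0.5" --pt "-0.02 0 0 0 0.5" --pt "0 0 0 0 0.5"

```text
time: 9.05
position: [0.557, 0.073, 0.0087]
tool_rot: [0.0, 0.692, 0.722, -0.0]
force: [-0.1, 0.0, -0.3]
width: 0.0216
grasp_force: 0.0
```

servo_tool --pt "-0.012 0 0 0 0.5" --pt "-0.012 0 0 0 0.5" --pt "0 0 0 0 0.5"

```text
time: 9.43
position: [0.5571, 0.0692, 0.0087]
tool_rot: [-0.0, 0.692, 0.722, 0.0]
force: [0.3, 1.8, -0.1]
width: 0.0213
grasp_force: 0.7
```

servo_tool --pt "-0.01 0 0 0 0.5" --pt "0 0 0 0 0.5" --pt "0 0 0 0 0.5"

```text
time: 9.8
position: [0.5571, 0.0689, 0.0087]
tool_rot: [-0.001, 0.692, 0.722, 0.001]
force: [0.7, 4.6, -0.9]
width: 0.0218
grasp_force: 2.6
```

servo_tool --pt "-0.005 0 0 0 0.5" --pt "0.1 0 0 0 0.5" --pt "0.15 0 0 0 0.5" --pt "0 0 -0.2 0 1" --pt "0 0 -0.25 0 1"

```text
time: 10.42
position: [0.5537, 0.1167, 0.0984]
tool_rot: [-0.001, 0.692, 0.722, -0.002]
force: [1.2, 0.7, -0.6]
width: -0.0001
grasp_force: 0.0
```

```bash
python3 w.py p3; python3 -c "
from m import *
s=cv2.imread('pics/p3_scene.png');d=cv2.imread('pics/p3_side.png')
cv2.imwrite('pics/p3.png',np.hstack([cv2.resize(s[140:260,240:360],(400,400)),cv2.resize(d[160:280,240:360],(400,400))]))"
```

```text
scene [((321, 215), [0.527, 0.003]), ((306, 222), [0.581, 0.009]), ((316, 231), [0.58, 0.058]), ((329, 226), [0.538, 0.058]), ((329, 221), [0.525, 0.038])]
side [((334, 165), [0.684, 0.223]), ((332, 186), [0.645, 0.134])]
[260 159] [334 221]
```

View pics/p3.png

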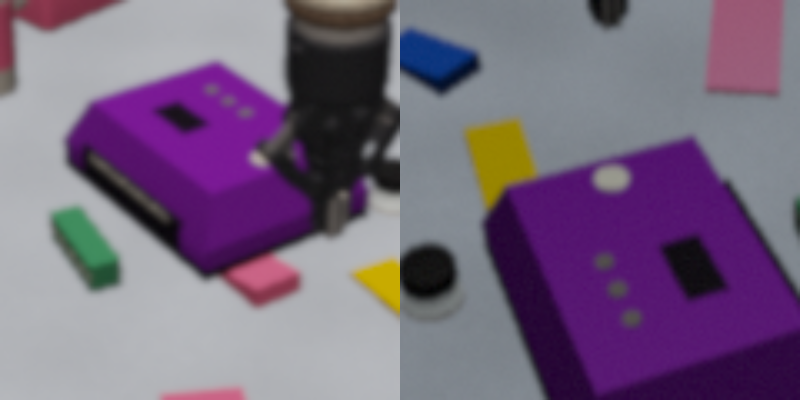

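The pink wedge sits under the loose side, with its back at (262,285) in the left half of the picture, and the lamp is level. Now press the mark.

servo_tool --pt "0 0 -0.1 0 1" --pt "-0.25 -0.06 -0.05 0 1" --pt "-0.25 -0.06 0 0 1" --pt "-0.19 -0.07 0 0 1" --pt "0 0 0 0 1"

```text
time: 11.15
position: [0.5216, -0.0278, 0.1283]
tool_rot: [0.0, 0.694, 0.72, -0.001]
force: [-0.7, 0.4, -0.4]
width: -0.0001
grasp_force: 0.0
```

servo_tool --pt "0 0 0.14 0 1" --pt "0 0 0.07 0 1" --pt "0 0 0 0 1"

```text
time: 11.52
position: [0.5219, -0.0226, 0.0854]
tool_rot: [-0.001, 0.692, 0.722, -0.001]
force: [-0.1, -0.3, 0.5]
width: 0.0002
grasp_force: 0.0
```

servo_tool --pt "0 0 0.012 0 1" --pt "0 0 0.01 0 1" --pt "0 0 0 0 1" --pt "0 0 0 0 1"

```text
time: 12.02
position: [0.5232, -0.0237, 0.0826]
tool_rot: [0.0, 0.692, 0.722, 0.0]
force: [0.5, -0.4, -0.6]
width: -0.0005
grasp_force: 0.0
```

servo_tool --pt "0 0 0.006 0 1" --pt "0 0 0.004 0 1" --pt "0 0 0 0 1"

```text
time: 12.4
position: [0.5234, -0.0238, 0.0821]
tool_rot: [0.0, 0.692, 0.722, 0.0]
force: [-5.0, 0.0, 15.8]
width: -0.0002
grasp_force: 7.8
```

servo_tool --pt "0 0 -0.001 0 1" --pt "0 0 0 0 1" --pt "0 0 0 0 1"

```text
time: 12.78
position: [0.5234, -0.0237, 0.0821]
tool_rot: [0.0, 0.692, 0.722, 0.0]
force: [-4.4, 0.5, 13.4]
width: 0.0002
grasp_force: 6.8
```

servo_tool --pt "0 0 -0.1 0 1" --pt "0 0 -0.25 0 1" --pt "0 0 -0.25 0 1" --pt "0 0 0 0 1" --pt "0 0 0 0 1"

```text
time: 13.4
position: [0.5227, -0.0237, 0.2003]
tool_rot: [-0.0, 0.692, 0.722, 0.0]
force: [-0.0, 0.1, 0.4]
width: 0.0002
grasp_force: 0.0
```

```bash
python3 w.py p4
```

```text
scene [((321, 215), [0.527, 0.003]), ((306, 222), [0.581, 0.009]), ((316, 231), [0.58, 0.058]), ((329, 226), [0.538, 0.058]), ((329, 221), [0.525, 0.038])]
side [((334, 165), [0.684, 0.223]), ((332, 186), [0.645, 0.134])]
[260 159] [349 221]
```

Wedge unmoved, lamp level, hand clear.

```bash
python3 -c "
from rig import ticket
print(ticket.finish_job())"
```

```text
the job is handed in; nothing more can be done
None
```

Job handed in, no verdict shown: the lamp rocked when first pressed, the pink wedge went in to about 46 mm and jammed at 4.6 N, a 13–16 N press (above the asked 10 N) then sank the mark only about 0.5 mm, and the hand is clear.

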